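# Unlock the sample box with the rack key

## Robot

A 6-joint arm with a two-finger parallel gripper is mounted at the origin on the work surface. World frame = base frame: x ahead of the robot, y to its left, z up, the work surface at z = 0. Lengths are in m, angles in rad, forces in N, time in s.
With the tool pointing down it reaches from about 0.275 to 0.725 m from the base axis. Payload 15.9 kg.
Tool frame: the origin (TCP) lies on the centre line of the jaws, within the pads' length; the fingertips stand 22 mm ahead of it and the grasp point (between the pads) lies 3 mm ahead of it; z points along the fingers, x is the direction in which the jaws open and shut, and the axes are right-handed (so a half turn about z gives the same grasp; the last joint's range is limited). The gripper opens to 85 mm and grips with 20 to 120 N. Pads are 22 mm wide; open, the fingers measure 114 mm over their backs; the gripper's body (76 mm by 85 mm) begins 54 mm behind the grasp point. The pads swing forward as they close: fully open they stand 13 mm farther back than shut.
Start: joints at [1.329, 0.213, -0.034, 1.323, 0, 1.571], TCP at [0.12, 0.485, 0.253] pointing down, gripper open.
Joint ranges: [-2.98, 2.98], [-0.74, 1.72], [-1.14, 1.35], [-2.1, 2.04], [-1.57, 1.44], [-3.14, 3.14]. Speed limits (rad/s): [1.89, 1.89, 2.39, 2.57, 3.14, 3.14].

## Interface

Orientations are given as a 3x3 rotation matrix whose columns are the frame's x, y, z axes.
In Python, from rig import arm, viewer, ticket gives the robot as it stands.
- The arm moves only by the shell command python3 -m pendant 'ROWS' [FORCE]. ROWS is a JSON object of lists of equal length, an entry for each row: "fingers": the closure, from -1 (fully open) to 1 (shut), so that 0 is half open; "travel": the shift along the tool's x, y, z as a fraction of full scale, a list of three; "twist": the turn about the tool's z as a fraction of full scale. A call has 1 to 10 rows; each row is the pose to reach, as a shift and turn from the pose commanded when the call began, along the tool's axes at that moment, turning the shorter way round; what a row does not reach only later rows make up. Full scale, the value 1, is 120 mm for a shift and pi rad for a turn. A row lasts 1/8 s, in which the tool goes at most 62.5 mm and 10.7 degrees, less where a joint would pass 70% of its speed; a pose out of reach is approached as far as the arm can. A call with a number of a shift or a turn outside -1 to 1 is refused whole. A call with a gripper value outside its range is refused whole. The fingers move at their own pace and stop on an object; FORCE is the grip in N (left out, the last holds). Time passes only in rows, so rows that repeat a pose let the fingers close. It gives the time, the measured TCP pose, the force and the opening at its end, in the units of the state.
- arm.state(): the state, without advancing time (a new reading comes with each control period).
- viewer.get_image(name): name is "scene" or "top" or "wrist"; returns (picture, depth): 480x640x3 uint8, red, green, blue; 480x640 float32, m along the optical axis (not along the pixel's ray), 0 where there is no reading.
- viewer.calibration(name): a dict with "mtx" (3x3 intrinsics, pixels), "xyz" and "rotation" of the camera in the world. Camera axes: x right, y up, looking along -z (the intrinsics and any distortion apply to the point x, -y, -z); pixel columns grow to the right and rows downward; lengths in m; the calibration is good to about 2 mm. The wrist camera is an equidistant fisheye: a pixel r from the principal point sees the ray r / f radians off the axis. A picture is of the moment at which its call begins: read the wrist's pose just before it. calibration takes no time and is no camera call; for the wrist camera it gives the pose at the moment of the call.
- ticket.hand_in(): hands the job in, once; it reports no verdict.
The state is a dict: "t": time; "q": joint angles; "dq": joint speeds; "tau": joint torques, N m; "ee_pos": TCP position; "orientation": TCP orientation; "ft_force": force on the tool from outside, world axes, zero at the start; "torque": the same for the moment, N m; "grip_width": finger opening in m.
Only numpy, scipy, OpenCV 4.12 (cv2) and the standard library are available. Lean on these libraries where they do the work, as an engineer would, in place of code of your own. Each camera call takes 0.05 s, during which the arm holds its last target.

## Task

Take the steel key out of the tube rack, feel for the keyway of the locked sample box, push the key fully home and turn it clockwise until the hidden bolt lets go and the sprung lid pops up. Work gently, without forcing the key in the lock; leave the key turned in the lock and let go of it. Do not disturb the two sample tubes or the bottle.

Things in the scene. Friction and masses are not known exactly. Their poses are not given: they have to be found in the camera images.
- key: Steel key standing upright in a rack hole with 2 mm play; the same after a half turn about z. Origin at the centre of its lower tip, z up, x along its width. From the tip up: flat bit 16 (x) by 5 (y), 9 mm tall, its lowest 1.5 mm narrowed to 14.5 by 3.6; round neck 5 mm in diameter to z = 28; flat bow 30 (x) by 10 (y) from z = 28 to 66 mm. About 60 g.
- bow (a point): Middle of the key's bow (its flat grip, 30 by 10 by 38 mm), 47 mm above the key's tip, axes as the key. At the start the bow's underside rests on the rack's top; its width lies within 0.3 rad of the row of holes, so fingers fit across its 10 mm thickness, clear of the tubes.
- rack: White block rack fixed to the bench, 64 (x) by 200 (y) by 50 mm high; origin at the centre of its underside. Three round holes, 21 mm in diameter, 42 mm deep, in a row along its y, 65 mm apart, the middle one at its centre. One holds the key, the others a tube each; which is which varies.
- box: Locked grey metal sample box fixed to the bench, 255 (x) by 220 mm (y), its top 100 mm above the bench. Origin on the bench straight below the lock's axis, z up; it runs from x = -50 to +205 mm. Up to x = 60 mm its top is a fixed deck with the lock; beyond, a 6 mm lid lies on top, hinged along the far edge.
- lock (a point): Centre of the keyway on top of the lock's face plate (a steel square of 38 mm, 6 mm above the deck, 10 mm thick, never turning), 106 mm above the bench, axes as the box, z up. The keyway is a slot 18.2 by 7.2 mm. Its long side is turned from the box's x axis by 0.3 to 1.8 rad counter-clockwise seen from above; that angle is not measured: feel for it or see it.
- seat (a point): Centre of the floor of the plug's slot, 23 mm straight below the keyway's mouth: the key's tip stands here when fully home. The plug, below the face plate, has a slot of the keyway's size, in line with it at the start. The key can turn only with its bit wholly below the face plate (tip 19 mm or more below the mouth); once turned it is trapped.
- plug (a joint): Angle of the lock's plug, rad: 0 locked and in line with the keyway, growing as it is turned clockwise seen from above, up to a hard stop at 1.4. It resists with about 0.07 N m and stays where it is left; the key has about 0.13 rad of play in its slot. The bolt lets the lid go at about 0.95 to 1.2.
- lid (a joint): Opening of the lid, rad: about 0 shut (held by the bolt), pushed up by its spring to 0.32 when the bolt lets go. Its free edge then stands about 45 mm above the deck, 60 mm or more from the lock's axis.
- tube_a: Capped sample tube, 16 mm in diameter (cap 18.4 mm), 80 mm tall, upright in a hole of the rack, 38 mm of it above the rack's top; origin at the centre of its underside. Leave alone.
- tube_b: The same as tube_a, in another hole. Leave alone.
- bottle: Reagent bottle, 52 mm in diameter, 120 mm tall, standing on the bench; origin at the centre of its underside. Leave alone.
Mind the look-alikes: they are no part of the job. Of the things shaped like the key, the steel one is meant.

How it is judged:
On the way, in this order (a step that is already met when the one before it is completed fails the run):
1. the key is fully home in the keyway: its tip at least 20.5 mm below the face of the lock and within 4 mm of the lock's axis, the plug not yet turned by more than 0.5 rad (z of key in the frame of lock below -0.0205 m and horizontal distance between key and lock below 0.004 m and value of joint plug below 0.5 rad), for 0.1 s.
2. the plug is turned by more than 0.9 rad and the lid has popped up by more than 0.2 rad (value of joint plug above 0.9 rad and value of joint lid above 0.2 rad), for 0.2 s.
At the end, for the whole second after the job is handed in: The plug stands turned by more than 0.9 rad, the lid is up by more than 0.2 rad, and the key is at rest in the lock, let go, its tip at least 17 mm below the face of the lock and within 6 mm of the lock's axis (all of step 2 and z of key in the frame of lock below -0.017 m and horizontal distance between key and lock below 0.006 m and linear speed of key below 0.02 m/s); the robot touches nothing.
It fails at once if the key is forced: more than 40 N between the key and the box with its lock (contact force between key and box above 40 N).
It fails at once if a sample tube is moved by more than 20 mm (distance of any of tube_a, tube_b from where it was at the start of the episode above 0.02 m).
It fails at once if the bottle is moved by more than 30 mm (distance of bottle from where it was at the start of the episode above 0.03 m).
It also fails if it takes over 72 s, if anything falls off the work surface, if the arm or the gripper's body presses on something with over 40 N, if the wrist force passes 120 N, or if a joint passes its speed limit or range.

## Working session

There is one attempt and no reset: what is moved stays moved. The work goes in short steps, Python scripts to look and compute and a shell command to move; the robot and the scene stay as the last step left them, time stands still between calls to the robot, and variables do not carry over. Pictures are saved under pics/ and viewed, and the job is handed in when it is done.

```bash
ls; mkdir -p pics
python3 - <<'E'
from rig import arm, viewer
import cv2, numpy as np
s=arm.state();print(s)
for n in ["scene","top"]:
    c=viewer.calibration(n);print(n,c)
    p,d=viewer.get_image(n);cv2.imwrite(f"pics/{n}0.png",p[:,:,::-1]);np.save(f"pics/{n}0.npy",d);
    print(d.min(),d.max())
E
```

```text
pics
{'t': 0.0, 'q': array([ 1.32897640e+00,  2.13366656e-01, -3.50416369e-02,  1.32352252e+00,
        3.48799044e-05,  1.57080746e+00]), 'dq': array([-1.72500702e-03,  9.39432630e-04,  3.16241260e-05,  1.10839595e-03,
       -1.43338347e-03,  9.25786665e-04]), 'tau': array([ 9.96427661e-04, -6.86157990e+01,  4.87119949e+01,  1.75076287e-02,
       -6.06790104e-05, -3.77134143e-05]), 'ee_pos': array([0.1196488 , 0.48514516, 0.25281784]), 'orientation': array([[ 2.39480651e-01,  9.70901089e-01, -3.05539215e-04],
       [ 9.70900474e-01, -2.39480843e-01, -1.09311927e-03],
       [-1.13448148e-03, -3.48672545e-05, -9.99999356e-01]]), 'ft_force': array([ 0.05624049, -0.96545247, -0.76721224]), 'torque': array([-0.0613544 ,  0.06506363,  0.03601209]), 'grip_width': 0.08545496900091984}
scene {'mtx': array([[452.71956033,   0.        , 327.22092239],
       [  0.        , 452.71956033, 234.66626672],
       [  0.        ,   0.        ,   1.        ]]), 'xyz': array([0.76567658, 0.34905474, 0.65975396]), 'rotation': array([[-0.86395382, -0.43745149,  0.24943936],
       [ 0.50350284, -0.74226158,  0.44219072],
       [-0.00828773,  0.50762578,  0.8615378 ]])}
0.0 2.2156718
top {'mtx': array([[530.8082649 ,   0.        , 321.98383102],
       [  0.        , 530.8082649 , 241.12489296],
       [  0.        ,   0.        ,   1.        ]]), 'xyz': array([0.42113747, 0.02749524, 1.06132914]), 'rotation': array([[ 0.03052737,  0.98010107, -0.19613765],
       [-0.99950421,  0.03144612,  0.00157107],
       [ 0.00770757,  0.19599244,  0.98057511]])}
0.0 1.9647366
```

View pics/scene0.png

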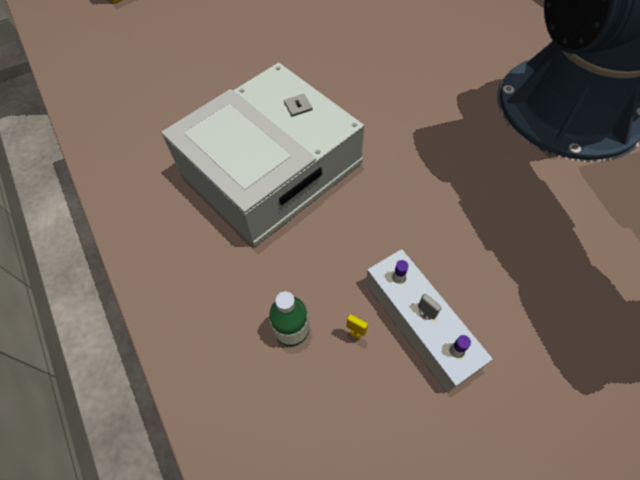

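View pics/top0.png

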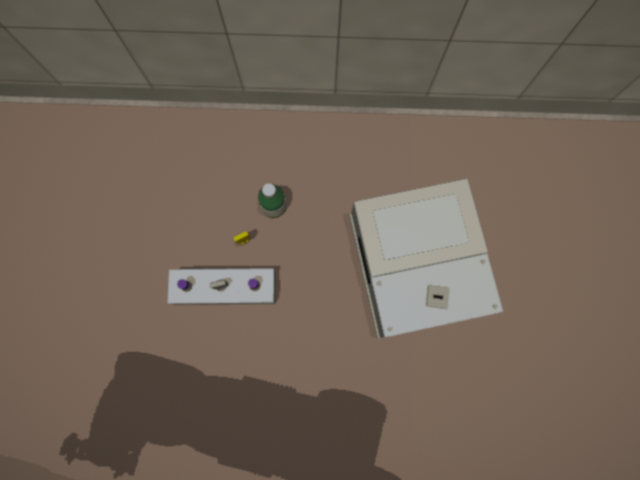

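The steel key is in the rack's middle hole: top (219,285), scene (429,306), with purple-capped tubes on both sides. The lock is at top (438,297) and scene (298,104). The yellow look-alike (top 241,238) is a decoy. Next I'll enlarge these areas.

```bash
cat > h.py <<'E'
import numpy as np, cv2
from rig import arm, viewer
def ray(n,u,v,c=None):
    c=c or viewer.calibration(n); K=c["mtx"]
    p=np.array([(u-K[0,2])/K[0,0],-(v-K[1,2])/K[1,1],-1.0]); return np.array(c["xyz"]),np.array(c["rotation"])@p
def onz(n,u,v,z,c=None):
    o,d=ray(n,u,v,c); return o+d*(z-o[2])/d[2]
def depthpt(n,u,v,D):
    o,d=ray(n,u,v); return o+d*D
def two(a,b):
    (o1,d1),(o2,d2)=a,b
    A=np.stack([d1,-d2],1); t=np.linalg.lstsq(A,o2-o1,rcond=None)[0]
    p,q=o1+d1*t[0],o2+d2*t[1]; return (p+q)/2,np.linalg.norm(p-q)
E
python3 - <<'E'
from h import *
t=cv2.imread("pics/top0.png");s=cv2.imread("pics/scene0.png")
def crop(im,u0,v0,w,h,f): return cv2.resize(im[v0:v0+h,u0:u0+w],None,fx=f,fy=f,interpolation=cv2.INTER_CUBIC)
a=crop(t,165,262,112,46,7); cv2.imwrite("pics/c_rack_top.png",a)
b=np.hstack([crop(t,415,277,48,40,8),crop(s,275,84,48,40,8)]);cv2.imwrite("pics/c_lock.png",b)
c=crop(s,365,245,130,145,4);cv2.imwrite("pics/c_rack_scene.png",c)
E
```

```text
(no output)
```

View pics/c_rack_top.png

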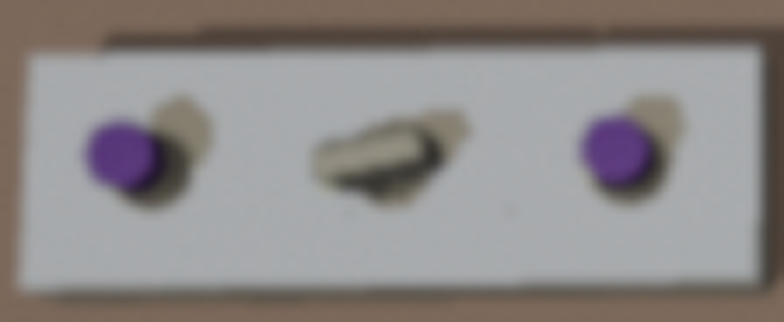

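View pics/c_lock.png

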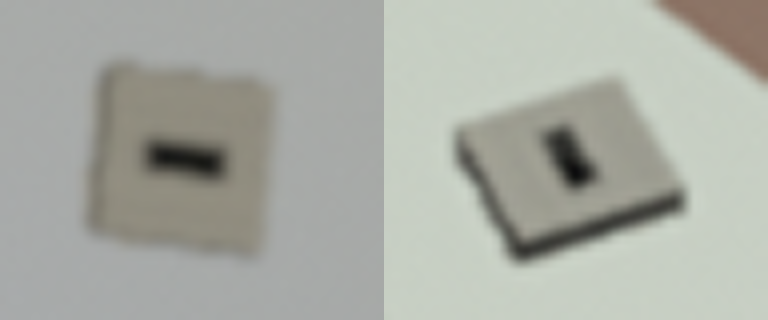

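View pics/c_rack_scene.png

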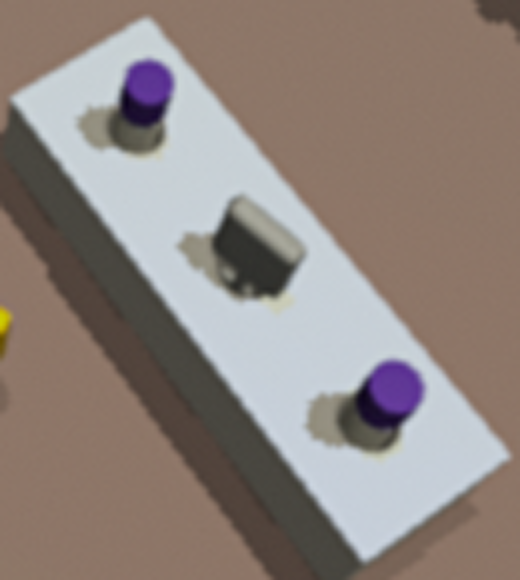

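Run:
```python
from h import *
t=cv2.imread("pics/top0.png");s=cv2.imread("pics/scene0.png")
def cc(x,y,u0,v0,f): return (x+.5)/f-.5+u0,(y+.5)/f-.5+v0
P=np.round
# rack from top view, z=.05 corners
for nm,pts in [("rack",[(30,52),(762,45),(762,283),(20,290)])]:
    C=np.array([onz("top",*cc(x,y,165,262,7),.05) for x,y in pts]);print(C.mean(0),C[:,:2]); 
    print([np.linalg.norm(C[i]-C[(i+1)%4]) for i in range(4)])
C=np.array([onz("scene",*cc(x,y,365,245,4),.05) for x,y in [(150,15),(510,457),(362,563),(10,97)]]);print("rack scene",C.mean(0),C[:,:2],[np.linalg.norm(C[i]-C[(i+1)%4]) for i in range(4)])
# caps z=.088
for x,y in [(124,155),(617,150)]: print("cap top",onz("top",*cc(x,y,165,262,7),.088))
for x,y in [(149,82),(393,385)]: print("cap scene",onz("scene",*cc(x,y,365,245,4),.088))
# bow ends
print("bow top",*[onz("top",*cc(x,y,165,262,7),.088)[:2] for x,y in [(318,165),(420,146)]])
print("bow scene",*[onz("scene",*cc(x,y,365,245,4),.088)[:2] for x,y in [(236,203),(302,254)]])
# lock
def slot(im,u0,v0,w,h,n):
    g=cv2.resize(im[v0:v0+h,u0:u0+w],None,fx=8,fy=8,interpolation=cv2.INTER_CUBIC); return g
for n,im,u0,v0,win in [("top",t,415,277,(120,250,130,190)),("scene",s,275,84,(150,230,110,200))]:
    g=cv2.cvtColor(slot(im,u0,v0,48,40,n),cv2.COLOR_BGR2GRAY)
    x0,x1,y0,y1=win; m=np.zeros_like(g); m[y0:y1,x0:x1]=(g[y0:y1,x0:x1]<85)
    c=max(cv2.findContours(m,0,2)[0],key=cv2.contourArea)[:,0]
    W=np.array([onz(n,*cc(x,y,u0,v0,8),.106)[:2] for x,y in c]).astype(np.float32)*1000
    r=cv2.minAreaRect(W);b=cv2.boxPoints(r);print("slot",n,r); e=[b[1]-b[0],b[2]-b[1]]
    e=max(e,key=np.linalg.norm);print(" ang",np.degrees(np.arctan2(e[1],e[0])))
for n,u0,v0,pts in [("top",415,277,[(108,62),(274,85),(258,256),(92,235)]),("scene",275,84,[(75+384-384,130),(235,78),(303,197),(137,250)])]:
    C=np.array([onz(n,*cc(x,y,u0,v0,8),.106) for x,y in pts]); print("plate",n,C.mean(0),[np.linalg.norm(C[i]-C[(i+1)%4]) for i in range(4)], [np.degrees(np.arctan2(*(C[(i+1)%4]-C[i])[1::-1])) for i in range(4)])
uv=[("top",438,297),("scene",298,104)]
for n,d in [("top","top0"),("scene","scene0")]:
    D=np.load(f"pics/{d}.npy")
    for nn,u,v in uv+[("top",430,290),("top",450,320),("top",200,295),("top",420,225)]:
        if nn==n: print(n,u,v,depthpt(n,u,v,D[v,u]))
```

```text
[0.53112826 0.21617196 0.05      ] [[0.55949426 0.31784421]
 [0.5677778  0.11755306]
 [0.50269154 0.11439729]
 [0.49454944 0.31489328]]
[np.float64(0.20046237039120976), np.float64(0.06516272394302715), np.float64(0.20066125391003978), np.float64(0.06501182909435789)]
rack scene [0.53156945 0.21665417 0.05      ] [[0.5024572  0.11550046]
 [0.49590778 0.31556065]
 [0.56029281 0.31785886]
 [0.56762    0.11769672]] [np.float64(0.20016736683104872), np.float64(0.06442602752835498), np.float64(0.20029620309265528), np.float64(0.06519980738434898)]
cap top [0.52786134 0.27996591 0.088     ]
cap top [0.53324063 0.1508711  0.088     ]
cap scene [0.53464726 0.15196618 0.088     ]
cap scene [0.52973697 0.28090329 0.088     ]
bow top [0.52683036 0.22897938] [0.5326685  0.20260166]
bow scene [0.53562294 0.20452422] [0.52758786 0.23048087]
slot top ((517.3171997070312, -185.40792846679688), (16.940149307250977, 6.262118339538574), 82.84414672851562)
 ang 82.84409
slot scene ((517.483154296875, -186.56967163085938), (16.755823135375977, 6.308030605316162), 84.8236083984375)
 ang 84.823715
plate to
[... 213 characters left out ...]
oat64(173.75613277400865), np.float64(84.58107816795497), np.float64(-5.7435331971940595)]
plate scene [ 0.51763031 -0.18503853  0.106     ] [np.float64(0.03749495686188334), np.float64(0.03925844518163411), np.float64(0.037876292079380286), np.float64(0.03862831017515466)] [np.float64(174.39611589252885), np.float64(82.86324453775019), np.float64(-6.57572266578174), np.float64(-97.71959318426552)]
top 438 297 [ 0.51884567 -0.19151202  0.08118925]
top 430 290 [ 0.5284966  -0.17156418  0.10648758]
top 450 320 [ 0.47634901 -0.2084712   0.09966385]
top 200 295 [0.51171504 0.25476487 0.04867001]
top 420 225 [ 0.64885481 -0.15461989  0.10423216]
scene 298 104 [ 0.51333758 -0.19431428  0.09622175]
```

```bash
python3 -m pendant '{"fingers":[-1,-1,-1,-1],"travel":[[-0.16,0.48,0],[-0.338,0.965,0],[-0.338,0.965,0],[-0.338,0.965,0]],"twist":[0,0,0,0]}' 40
python3 -m pendant '{"fingers":[-1,-1,-1,-1],"travel":[[-0.16,0.48,0],[-0.338,0.965,0],[-0.338,0.965,0],[-0.338,0.965,0]],"twist":[0,0,0,0]}'
python3 -m pendant '{"fingers":[-0.5,-0.5,-0.5],"travel":[[-0.16,0.48,0],[-0.338,0.965,0],[-0.338,0.965,0]],"twist":[0,0,0]}'
python3 -m pendant '{"fingers":[-0.3,-0.3,-0.3,-0.3,-0.3,-0.3,-0.3],"travel":[[-0.16,0.48,0],[-0.338,0.965,0],[-0.338,0.965,0.3],[-0.338,0.965,0.5],[-0.338,0.965,0.5],[-0.338,0.965,0.5],[-0.338,0.965,0.5]],"twist":[0.05,0.11,0.17,0.23,0.29,0.34,0.34]}'
python3 - <<'E'
from h import *
c=viewer.calibration("wrist");s=arm.state();p,d=viewer.get_image("wrist");cv2.imwrite("pics/w1.png",p[:,:,::-1]);np.save("pics/w1.npy",d);np.save("pics/w1c.npy",c,allow_pickle=True)
print(s);print(c)
E
```

```text
t: 0.6
ee_pos: [0.2224, 0.4183, 0.2532]
orientation: [[0.24, 0.971, -0.0], [0.971, -0.24, -0.0], [-0.0, -0.0, -1.0]]
ft_force: [0.4, 0.4, -0.3]
grip_width: 0.0858
t: 1.1
ee_pos: [0.3244, 0.352, 0.2531]
orientation: [[0.239, 0.971, -0.001], [0.971, -0.239, 0.0], [-0.0, -0.001, -1.0]]
ft_force: [-0.1, -0.4, 0.2]
grip_width: 0.0854
t: 1.48
ee_pos: [0.4292, 0.2837, 0.2528]
orientation: [[0.241, 0.971, -0.0], [0.971, -0.241, -0.0], [-0.001, -0.0, -1.0]]
ft_force: [-0.0, 0.3, 0.3]
grip_width: 0.0637
t: 2.35
ee_pos: [0.5294, 0.2191, 0.1933]
orientation: [[0.965, 0.262, -0.0], [0.262, -0.965, 0.0], [-0.0, -0.0, -1.0]]
ft_force: [0.1, 0.1, 0.0]
grip_width: 0.0557
{'t': 2.35, 'q': array([3.92253489e-01, 3.80281610e-01, 4.12615925e-02, 1.23203090e+00,
       3.62975263e-04, 1.69844802e+00]), 'dq': array([-0.01377415, -0.00051475,  0.00384273, -0.00203579, -0.00106725,
       -0.10125512]), 'tau': array([-3.83122517e-01, -8.28194904e+01,  4.80397832e+01, -4.29672989e-03,
       -1.34874723e-02,  2.44992435e+00]), 'ee_pos': array([0.52943724, 0.21913907, 0.19330356]), 'orientation': array([[ 9.65196673e-01,  2.61524840e-01, -3.74010548e-04],
       [ 2.61524937e-01, -9.65196690e-01,  2.38084096e-04],
       [-2.98728838e-04, -3.27611062e-04, -9.99999902e-01]]), 'ft_force': array([0.11168542, 0.08651812, 0.00733447]), 'torque': array([0.01311981, 0.00614786, 0.04147293]), 'grip_width': 0.05569744969600293}
{'mtx': array([[371.64829954,   0.        , 318.65980816],
       [  0.        , 371.64829954, 244.83475705],
       [  0.        ,   0.        ,   1.        ]]), 'xyz': array([0.50859468, 0.29471243, 0.31363823]), 'rotation': array([[ 0.96512476, -0.2495674 , -0.07905892],
       [ 0.26178695,  0.9185059 ,  0.29633513],
       [-0.0013395 , -0.30669696,  0.95180627]])}
```

View pics/w1.png

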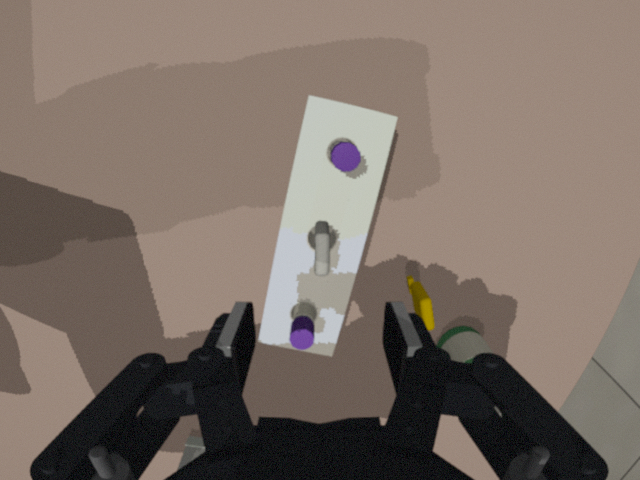

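The wrist view shows the steel key between the jaws, its bow's top face running from about (322,234) to (321,274), with the tubes at (346,156) and (302,333).

```bash
cat >> h.py <<'E'
def wray(u,v,c):
    K=c["mtx"]; a=(u-K[0,2])/K[0,0]; b=(v-K[1,2])/K[1,1]; r=np.hypot(a,b); k=np.sin(r)/r if r>0 else 1
    return np.array(c["xyz"]),np.array(c["rotation"])@np.array([a*k,-b*k,-np.cos(r)])
def wonz(u,v,z,c):
    o,d=wray(u,v,c); return o+d*(z-o[2])/d[2]
E
python3 - <<'E'
from h import *
p=cv2.imread("pics/w1.png"); g=cv2.resize(p[215:285,285:360],None,fx=8,fy=8,interpolation=cv2.INTER_CUBIC); cv2.imwrite("pics/w1c.png",g)
c=np.load("pics/w1c.npy",allow_pickle=True).item()
for u,v in [(322,234),(322,274)]: print(wonz(u,v,.088,c))
for u,v in [(346,156),(302,333)]: print("cap",wonz(u,v,.088,c))
C=np.array([wonz(u,v,.05,c) for u,v in [(309,96),(397,118),(332,356),(260,343)]]);print(C,C.mean(0))
E
```

```text
[0.52749044 0.2319606  0.088     ]
[0.53471122 0.20564217 0.088     ]
cap [0.52851452 0.28319289 0.088     ]
cap [0.53310308 0.15829875 0.088     ]
[[0.49564094 0.31553116 0.05      ]
 [0.55922679 0.31789293 0.05      ]
 [0.56757596 0.11941068 0.05      ]
 [0.50549984 0.11562333 0.05      ]] [0.53198588 0.21711452 0.05      ]
```

View pics/w1c.png

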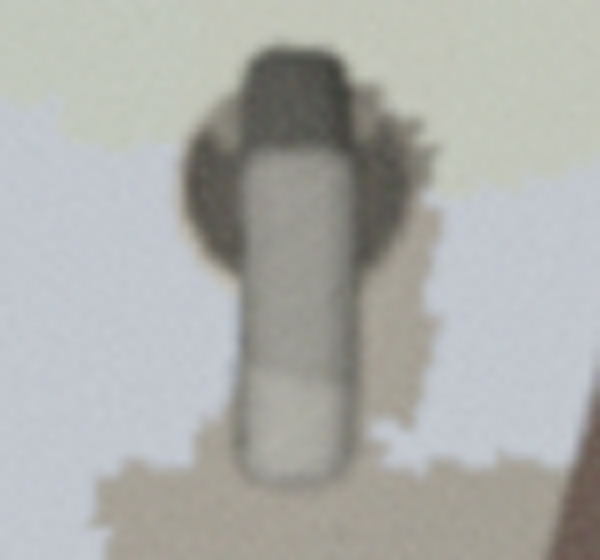

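```bash
python3 -m pendant '{"fingers":[-0.3,-0.3,-0.3,-0.3,-0.3,-0.3],"travel":[[0.009,0.019,0.2],[0.009,0.019,0.5],[0.009,0.019,0.75],[0.009,0.019,0.9],[0.009,0.019,0.94],[0.009,0.019,0.94]],"twist":[0,0,0,0,0,0]}' 50
python3 - <<'E'
from h import *
c=viewer.calibration("wrist");s=arm.state();p,d=viewer.get_image("wrist");cv2.imwrite("pics/w2.png",p[:,:,::-1])
print(s["ee_pos"],s["ft_force"])
E
```

```text
t: 3.15
ee_pos: [0.5322, 0.2156, 0.0809]
orientation: [[0.966, 0.26, 0.0], [0.26, -0.966, 0.0], [0.0, -0.0, -1.0]]
ft_force: [-0.3, -0.4, -0.5]
grip_width: 0.0557
[0.53215675 0.21563    0.08091189] [-0.2629203  -0.43953272 -0.45880874]
```

View pics/w2.png

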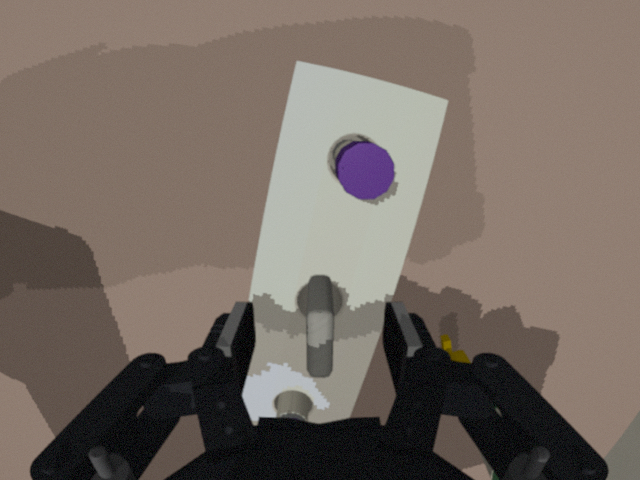

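The jaws straddle the bow (319,325), clear of both tubes. Next: a 1-2 mm correction, then close.

```bash
python3 -m pendant '{"fingers":[-0.3,-0.3,0.3,0.7,1,1,1,1],"travel":[[-0.006,-0.013,0.02],[-0.006,-0.013,0.02],[-0.006,-0.013,0.02],[-0.006,-0.013,0.02],[-0.006,-0.013,0.02],[-0.006,-0.013,0.02],[-0.006,-0.013,0.02],[-0.006,-0.013,0.02]],"twist":[0,0,0,0,0,0,0,0]}' 50
python3 - <<'E'
from h import *
s=arm.state();print(s["ee_pos"],s["ft_force"],s["torque"],s["grip_width"])
c=viewer.calibration("wrist");p,d=viewer.get_image("wrist");cv2.imwrite("pics/w3.png",p[:,:,::-1])
E
```

```text
t: 4.2
ee_pos: [0.5312, 0.2164, 0.0782]
orientation: [[0.966, 0.258, 0.0], [0.258, -0.966, 0.0], [0.0, -0.0, -1.0]]
ft_force: [-1.2, -0.8, 5.0]
grip_width: 0.0098
[0.53117029 0.21642188 0.07823384] [-1.18713572 -0.83140212  4.99815503] [-0.25090156  0.25783122  0.03396981] 0.009757743304894683
```

View pics/w3.png

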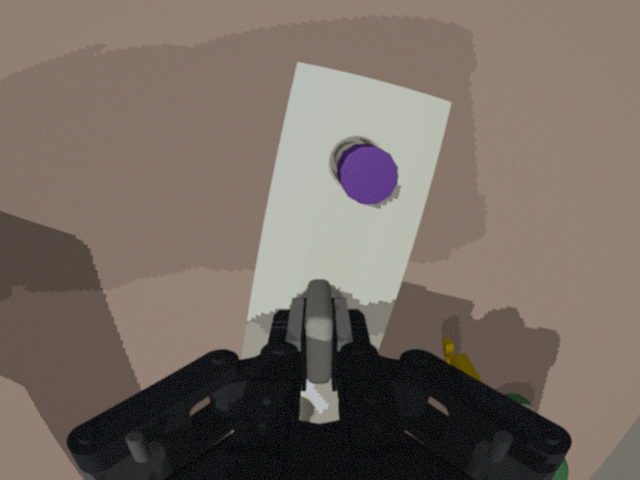

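```bash
python3 -m pendant '{"fingers":[1,1,1,1,1,1],"travel":[[0,0,-0.06],[0,0,-0.15],[0,0,-0.3],[0,0,-0.6],[0,0,-0.95],[0,0,-0.95]],"twist":[0,0,0,0,0,0]}'
python3 - <<'E'
from h import *
s=arm.state();print(s["ee_pos"],s["ft_force"],s["torque"],s["grip_width"])
for n in ["wrist","scene"]:
    p,d=viewer.get_image(n);cv2.imwrite(f"pics/{n}4.png",p[:,:,::-1])
E
```

```text
t: 5.0
ee_pos: [0.5327, 0.2171, 0.1959]
orientation: [[0.966, 0.258, 0.005], [0.258, -0.966, 0.002], [0.006, -0.001, -1.0]]
ft_force: [-0.1, -0.1, -1.6]
grip_width: 0.0095
[0.53268501 0.21705723 0.1958754 ] [-0.06129383 -0.08587759 -1.60643279] [-0.00832137 -0.03908693  0.00950111] 0.009485559026978355
```

View pics/wrist4.png

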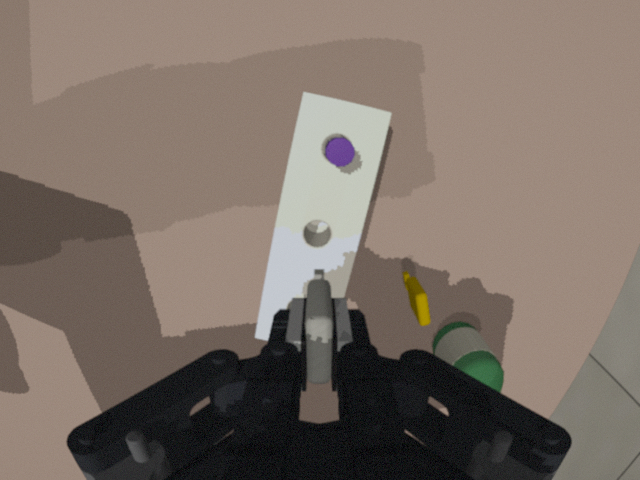

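View pics/scene4.png

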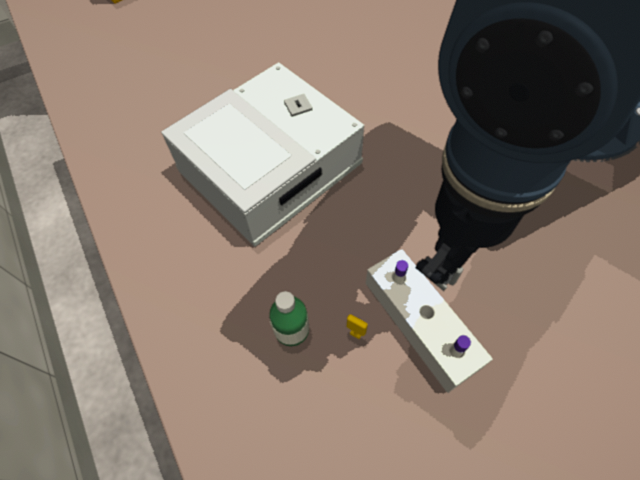

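Run:
```python
from h import *
c=viewer.calibration("wrist");s=arm.state();R=s["orientation"];e=s["ee_pos"];print(e)
for u,v,dz in [(319,318,.0098),(319,383,.0098),(319,281,-.0282),(319,271,-.0562),(314,271,-.0562),(323.5,271,-.0562)]:
    w=wonz(u,v,e[2]+dz,c); print(u,v,"tool frame mm",np.round(R.T@(w-e)*1000,1))
p=cv2.imread("pics/wrist4.png");cv2.imwrite("pics/w4c.png",cv2.resize(p[260:390,280:360],None,fx=4,fy=4,interpolation=cv2.INTER_CUBIC))
```

```text
[0.53125251 0.21644796 0.19239102]
319 318 tool frame mm [ -0.4 -16.8  -9.8]
319 383 tool frame mm [-0.4 11.6 -9.8]
319 281 tool frame mm [ -0.4 -14.   28.2]
319 271 tool frame mm [-0.4 -7.5 56.2]
314 271 tool frame mm [-3.  -7.5 56.2]
323.5 271 tool frame mm [ 1.9 -7.5 56.2]
```

View pics/w4c.png

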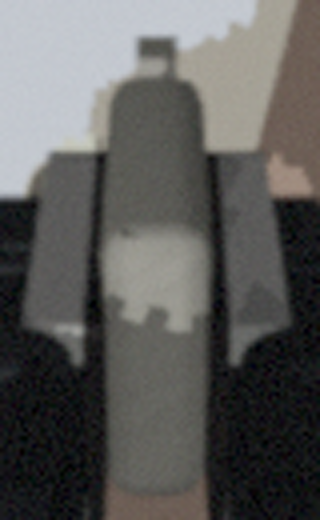

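```bash
python3 -m pendant '{"fingers":[1,1,1,1],"travel":[[-0.12,0.4,-0.1],[-0.244,0.8,-0.15],[-0.244,0.8,-0.15],[-0.244,0.8,-0.15]],"twist":[0,0,0,0]}'
python3 -m pendant '{"fingers":[1,1,1,1],"travel":[[-0.12,0.4,0],[-0.244,0.8,0],[-0.244,0.8,0],[-0.244,0.8,0]],"twist":[0,0,0,0]}'
python3 -m pendant '{"fingers":[1,1,1,1],"travel":[[-0.12,0.4,0],[-0.244,0.8,0],[-0.244,0.8,0],[-0.244,0.8,0]],"twist":[0,0,0,0]}'
python3 -m pendant '{"fingers":[1,1,1,1,1,1],"travel":[[-0.12,0.4,0],[-0.2,0.7,0],[-0.244,0.8,0],[-0.244,0.8,0],[-0.244,0.8,0],[-0.244,0.8,0]],"twist":[0.03,0.06,0.09,0.117,0.117,0.117]}'
python3 - <<'E'
from h import *
s=arm.state();print(s["ee_pos"],s["orientation"],s["ft_force"],s["torque"],s["grip_width"],s["q"])
for n in ["wrist","scene","top"]:
    c=viewer.calibration(n)
    p,d=viewer.get_image(n);cv2.imwrite(f"pics/{n}5.png",p[:,:,::-1]);np.save(f"pics/{n}5c.npy",c,allow_pickle=True)
print(arm.state()["ee_pos"])
E
```

```text
t: 5.6
ee_pos: [0.5272, 0.1161, 0.2093]
orientation: [[0.966, 0.257, -0.001], [0.257, -0.966, -0.0], [-0.001, -0.0, -1.0]]
ft_force: [0.0, 0.1, -0.9]
grip_width: 0.0092
t: 6.1
ee_pos: [0.524, 0.0166, 0.2096]
orientation: [[0.966, 0.258, -0.001], [0.258, -0.966, 0.0], [-0.001, -0.001, -1.0]]
ft_force: [0.9, 0.1, -1.0]
grip_width: 0.0097
t: 6.6
ee_pos: [0.5208, -0.0833, 0.2099]
orientation: [[0.966, 0.259, -0.0], [0.259, -0.966, 0.0], [-0.0, -0.0, -1.0]]
ft_force: [0.2, -0.1, -2.0]
grip_width: 0.0092
t: 7.35
ee_pos: [0.5173, -0.1837, 0.2101]
orientation: [[0.995, -0.103, -0.0], [-0.103, -0.995, 0.0], [-0.0, -0.0, -1.0]]
ft_force: [-0.8, 0.2, -1.0]
grip_width: 0.0092
[ 0.51734748 -0.18374712  0.21008227] [[ 9.94682851e-01 -1.02985561e-01 -2.30405608e-05]
 [-1.02985558e-01 -9.94682846e-01  9.88279983e-05]
 [-3.30959075e-05 -9.59296701e-05 -9.99999995e-01]] [-0.77946002  0.21052403 -1.0098261 ] [ 0.0097959  -0.00609192 -0.06373143] 0.009244358493916865 [-3.41320240e-01  3.24813045e-01  4.78878091e-03  1.25082686e+00
  8.54145625e-05  1.33264456e+00]
[ 0.51714981 -0.18431917  0.21010622]
```

View pics/wrist5.png

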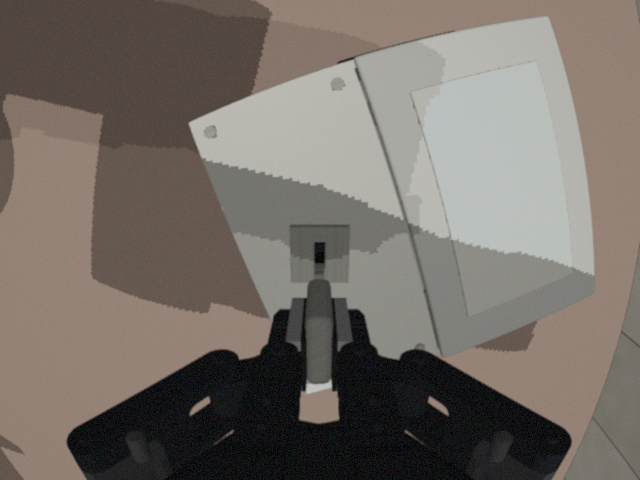

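View pics/scene5.png

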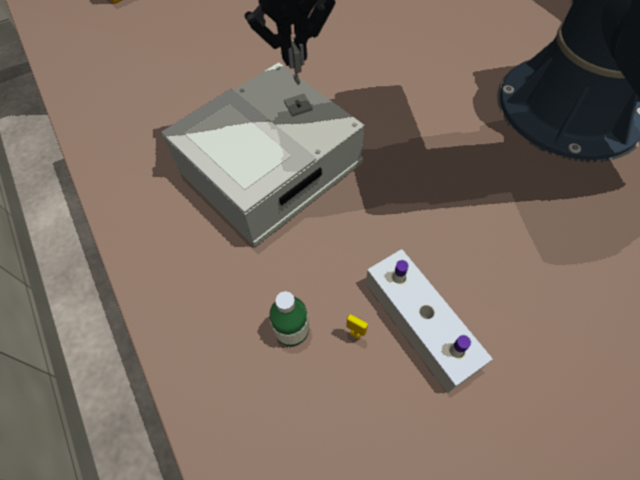

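View pics/top5.png

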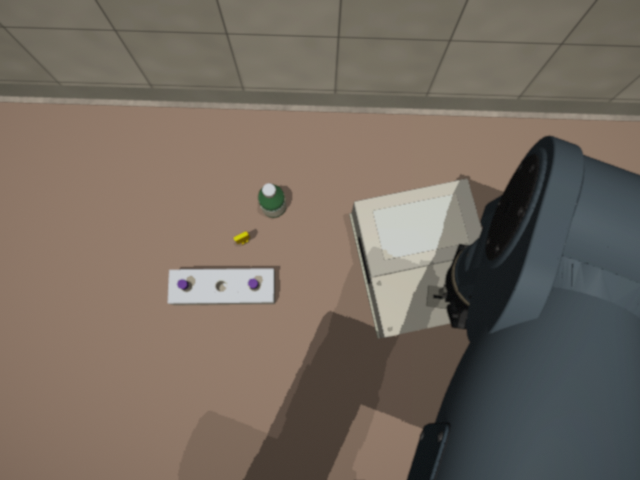

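The wrist view shows the keyway at about (320,252), in line with the key at x≈319; the slot and plate edges run parallel to the key. The scene view shows the key tip at about (297,80).

Run:
```python
from h import *
p=cv2.imread("pics/wrist5.png");a=cv2.resize(p[215:295,280:360],None,fx=5,fy=5,interpolation=cv2.INTER_CUBIC)
q=cv2.imread("pics/scene5.png");b=cv2.resize(q[35:125,260:340],None,fx=5,fy=5,interpolation=cv2.INTER_CUBIC)
b=cv2.convertScaleAbs(b,alpha=1.6);a=cv2.convertScaleAbs(a,alpha=1.5)
a=cv2.copyMakeBorder(a,0,50,0,0,cv2.BORDER_CONSTANT);cv2.imwrite("pics/c5.png",np.hstack([a,b]))
```

```text
(no output)
```

View pics/c5.png

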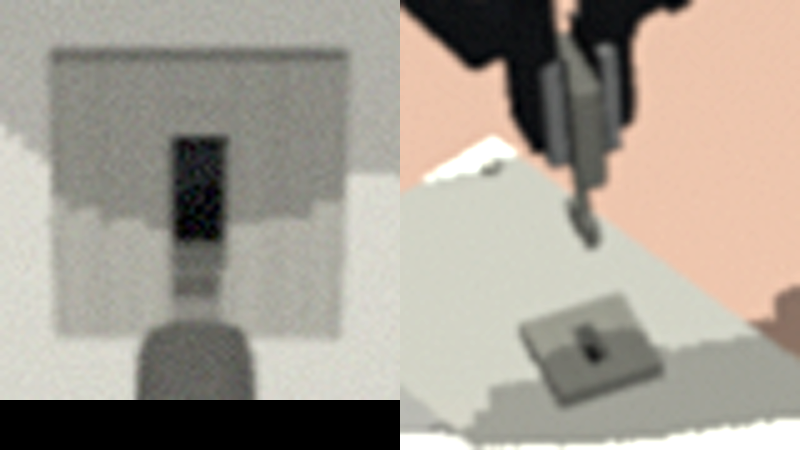

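Run:
```python
from h import *
c=np.load("pics/wrist5c.npy",allow_pickle=True).item();s=arm.state();R=s["orientation"];e=np.array([.51725,-.1840,.2101])
f=lambda x,y:((x+.5)/5-.5+280,(y+.5)/5-.5+215)
def T(x,y,z): return np.round(R.T@(wonz(*f(x,y),z,c)-e)*1000,2)
for x,y in [(52,58),(347,58),(343,338),(55,338)]: print("plate",T(x,y,.106))
for x,y in [(173,137),(228,137),(200,137)]: print("slot -y end",T(x,y,.106))
tipz=.2101-.0562
for x,y in [(173,298),(217,298),(195,298),(173,268),(222,268)]: print("bit",T(x,y,tipz),T(x,y,tipz+.0015))
g=lambda x,y:((x-400+.5)/5-.5+260,(y+.5)/5-.5+35)
for x,y in [(596,245),(572,212),(588,240)]: 
    w=onz("scene",*g(x,y),tipz); print("scene tip",w,np.round(R.T@(w-e)*1000,2))
print(arm.state()["ee_pos"],arm.state()["t"])
```

```text
plate [-18.43 -18.32 104.1 ]
plate [ 18.51 -18.41 104.1 ]
plate [ 19.07  19.75 104.1 ]
plate [-18.91  19.84 104.1 ]
slot -y end [ -3.29  -7.98 104.1 ]
slot -y end [  3.68  -7.99 104.1 ]
slot -y end [  0.13  -7.99 104.1 ]
bit [-2.69 -5.72 56.2 ] [-2.67 -6.34 54.7 ]
bit [ 1.83 -5.73 56.2 ] [ 1.81 -6.35 54.7 ]
bit [-0.43 -5.73 56.2 ] [-0.43 -6.35 54.7 ]
bit [-2.68 -9.04 56.2 ] [-2.66 -9.63 54.7 ]
bit [ 2.32 -9.05 56.2 ] [ 2.3  -9.64 54.7 ]
scene tip [ 0.51614436 -0.17863307  0.1539    ] [-1.66 -5.22 56.2 ]
scene tip [ 0.51547064 -0.19635727  0.1539    ] [-0.47 12.48 56.2 ]
scene tip [ 0.5172576 -0.1820172  0.1539   ] [-0.2  -1.97 56.2 ]
[ 0.51714981 -0.18431917  0.21010622] 7.5
```

```bash
python3 -m pendant '{"fingers":[1,1,1,1,1],"travel":[[0.003,0.012,0.1],[0.003,0.012,0.25],[0.003,0.012,0.34],[0.003,0.012,0.34],[0.003,0.012,0.34]],"twist":[0,0,0,0,0]}'
python3 - <<'E'
from h import *
s=arm.state();print(s["ee_pos"],s["ft_force"],s["torque"],s["t"])
I=[]
for n,(u,v) in [("wrist",(280,195)),("scene",(262,50))]:
    np.save(f"pics/{n}6c.npy",viewer.calibration(n),allow_pickle=True)
    p,d=viewer.get_image(n);p=p[:,:,::-1];cv2.imwrite(f"pics/{n}6.png",p)
    I.append(cv2.convertScaleAbs(cv2.resize(p[v:v+115,u:u+80],None,fx=5,fy=5,interpolation=cv2.INTER_CUBIC),alpha=1.6))
cv2.imwrite("pics/c6.png",np.hstack(I))
print(arm.state()["ee_pos"],arm.state()["orientation"])
E
```

```text
t: 8.12
ee_pos: [0.5174, -0.1864, 0.1697]
orientation: [[0.994, -0.106, 0.0], [-0.106, -0.994, -0.0], [0.0, 0.0, -1.0]]
ft_force: [-0.2, 0.0, -0.8]
grip_width: 0.0092
[ 0.51739604 -0.18636438  0.16971756] [-0.22057976  0.03304548 -0.83601383] [-0.00091274 -0.04002426 -0.00535474] 8.125
[ 0.51754267 -0.18640874  0.16986804] [[ 9.94316739e-01 -1.06458698e-01  8.75974158e-04]
 [-1.06458427e-01 -9.94317093e-01 -3.50066007e-04]
 [ 9.08263650e-04  2.54821659e-04 -9.99999555e-01]]
```

View pics/c6.png

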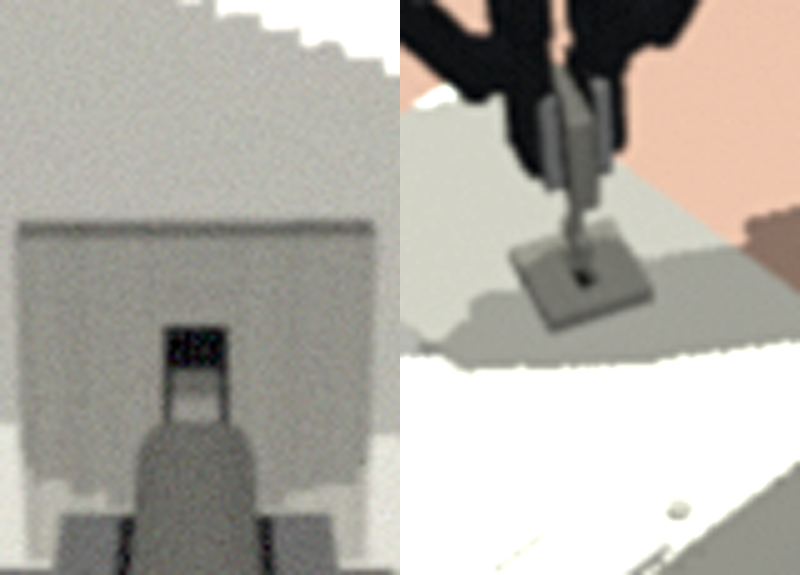

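Run:
```python
from h import *
c=np.load("pics/wrist6c.npy",allow_pickle=True).item();s=arm.state();R=s["orientation"];e=np.array(s["ee_pos"])
f=lambda x,y:((x+.5)/5-.5+280,(y+.5)/5-.5+195)
def T(x,y,z): return np.round(R.T@(wonz(*f(x,y),z,c)-e)*1000,2)
for x,y in [(19,236),(373,236)]: print("plate",T(x,y,.106))
for x,y in [(162,327),(230,327),(196,327)]: print("slot -y end",T(x,y,.106))
tz=e[2]-.0562
for x,y in [(170,369),(226,369)]: print("bit",T(x,y,tz),T(x,y,tz+.0015))
for x,y in [(170,395),(226,395)]: print("bit top",T(x,y,tz+.009))
```

```text
plate [-18.97 -20.54  63.85]
plate [ 17.88 -20.56  63.88]
slot -y end [ -4.13 -10.48  63.86]
slot -y end [  3.05 -10.48  63.87]
slot -y end [ -0.54 -10.48  63.86]
bit [-3.18 -8.74 56.19] [-3.16 -9.33 54.69]
bit [ 2.53 -8.74 56.2 ] [ 2.51 -9.33 54.7 ]
bit top [-3.05 -9.57 47.19]
bit top [ 2.4  -9.57 47.2 ]
```

Key and keyway agree within about 0.3 mm in the same view, so I'm lowering gently.

```bash
python3 -m pendant '{"fingers":[1,1,1,1,1,1],"travel":[[-0.002,0,0.025],[-0.002,0,0.045],[-0.002,0,0.06],[-0.002,0,0.07],[-0.002,0,0.076],[-0.002,0,0.076]],"twist":[0,0,0,0,0,0]}'
```

```text
t: 8.98
ee_pos: [0.517, -0.1862, 0.1602]
orientation: [[0.994, -0.106, -0.0], [-0.106, -0.994, 0.0], [-0.0, -0.0, -1.0]]
ft_force: [-0.1, -0.4, -0.1]
grip_width: 0.0095
```

```bash
python3 -m pendant '{"fingers":[1,1,1],"travel":[[0,0,0.008],[0,0,0.016],[0,0,0.016]],"twist":[0,0,0]}'
```

```text
t: 9.35
ee_pos: [0.5169, -0.1862, 0.1582]
orientation: [[0.994, -0.107, -0.0], [-0.107, -0.994, 0.0], [-0.0, -0.0, -1.0]]
ft_force: [0.8, -0.2, -0.9]
grip_width: 0.0092
```

```bash
python3 -m pendant '{"fingers":[1,1,1,1,1],"travel":[[0,0,0.017],[0,0,0.034],[0,0,0.05],[0,0,0.066],[0,0,0.066]],"twist":[0,0,0,0,0]}'
```

```text
t: 9.98
ee_pos: [0.5169, -0.1862, 0.1502]
orientation: [[0.994, -0.106, -0.0], [-0.106, -0.994, 0.0], [-0.0, -0.0, -1.0]]
ft_force: [-0.2, -0.4, -0.4]
grip_width: 0.0091
```

```bash
python3 -m pendant '{"fingers":[1,1,1,1,1],"travel":[[0,0,0.015],[0,0,0.03],[0,0,0.045],[0,0,0.055],[0,0,0.055]],"twist":[0,0,0,0,0]}'
```

```text
t: 10.6
ee_pos: [0.5169, -0.1862, 0.1437]
orientation: [[0.994, -0.107, -0.0], [-0.107, -0.994, 0.0], [-0.0, -0.0, -1.0]]
ft_force: [-0.3, -0.1, -0.9]
grip_width: 0.0096
```

```bash
python3 -m pendant '{"fingers":[1,1,1],"travel":[[0,0,0.01],[0,0,0.021],[0,0,0.021]],"twist":[0,0,0]}'
```

```text
t: 10.98
ee_pos: [0.5169, -0.1862, 0.1411]
orientation: [[0.994, -0.107, -0.0], [-0.107, -0.994, 0.0], [-0.0, -0.0, -1.0]]
ft_force: [-0.0, -0.3, -0.3]
grip_width: 0.0092
```

```bash
python3 -m pendant '{"fingers":[1,1,1,1],"travel":[[0,0,0.005],[0,0,0.01],[0,0,0.01],[0,0,0.01]],"twist":[0,0,0,0]}'
```

```text
t: 11.48
ee_pos: [0.517, -0.1863, 0.1401]
orientation: [[0.994, -0.107, 0.0], [-0.107, -0.994, -0.0], [0.0, 0.0, -1.0]]
ft_force: [0.0, -1.0, -0.6]
grip_width: 0.0096
```

```bash
python3 -m pendant '{"fingers":[1,1,1],"travel":[[0,0,0.004],[0,0,0.004],[0,0,0.004]],"twist":[0,0,0]}'; python3 -c "
from rig import arm;s=arm.state();print(s['ee_pos'],s['ft_force'],s['torque'])"
```

```text
t: 11.85
ee_pos: [0.517, -0.1863, 0.1395]
orientation: [[0.994, -0.106, 0.0], [-0.106, -0.994, 0.0], [0.0, -0.0, -1.0]]
ft_force: [0.7, 0.4, -0.9]
grip_width: 0.0093
[ 0.51698383 -0.18625174  0.13954244] [ 0.7064894   0.35804319 -0.90070438] [-0.04866316  0.01771089 -0.03489667]
```

```bash
python3 -m pendant '{"fingers":[1,1,1],"travel":[[0,0,0.004],[0,0,0.004],[0,0,0.004]],"twist":[0,0,0]}'; python3 -c "
from rig import arm;s=arm.state();print(s['ee_pos'],s['ft_force'],s['torque'])"
```

```text
t: 12.22
ee_pos: [0.517, -0.1863, 0.1392]
orientation: [[0.994, -0.106, 0.0], [-0.106, -0.994, -0.0], [0.0, 0.0, -1.0]]
ft_force: [-0.6, -0.2, 1.6]
grip_width: 0.0094
[ 0.5170355  -0.18628482  0.13918652] [-0.56012472 -0.18263822  1.61778104] [0.00929226 0.07958098 0.01809365]
```

The floor is felt at exactly the expected height (about 2 N), so the key is home. Next I turn it about the key's own axis, which lies 1.4 mm off the TCP.

```bash
python3 -m pendant '{"fingers":[1,1,1,1,1,1],"travel":[[-0.001,0,-0.002],[-0.002,0,-0.002],[-0.003,0,-0.002],[-0.004,-0.001,-0.002],[-0.005,-0.001,-0.002],[-0.005,-0.001,-0.002]],"twist":[0.029,0.057,0.086,0.115,0.143,0.143]}'; python3 -c "
from rig import arm;s=arm.state();print(s['ee_pos'],s['ft_force'],s['torque'],s['q'][5])"
```

```text
t: 12.98
ee_pos: [0.5166, -0.1862, 0.1393]
orientation: [[0.85, -0.527, 0.0], [-0.527, -0.85, -0.0], [0.0, 0.0, -1.0]]
ft_force: [1.6, -2.2, -1.6]
grip_width: 0.0093
[ 0.51655361 -0.18617885  0.13929992] [ 1.62434589 -2.17999781 -1.60582621] [-0.33086481 -0.45752186  0.02965917] 1.780368565397946
```

```bash
python3 -m pendant '{"fingers":[1,1,1,1,1,1],"travel":[[-0.001,0,0],[-0.002,0,0],[-0.003,0,0],[-0.004,-0.001,0],[-0.005,-0.001,0],[-0.005,-0.001,0]],"twist":[0.029,0.057,0.086,0.115,0.143,0.143]}'; python3 -c "
from rig import arm;s=arm.state();print(s['ee_pos'],s['ft_force'],s['torque'],s['q'][5])"
```

```text
t: 13.72
ee_pos: [0.5159, -0.1856, 0.1393]
orientation: [[0.538, -0.843, -0.0], [-0.843, -0.538, -0.0], [-0.0, 0.0, -1.0]]
ft_force: [1.3, 0.3, -0.3]
grip_width: 0.0093
[ 0.5159403  -0.18563761  0.13925331] [ 1.25849301  0.34521789 -0.27587157] [-0.22091722 -0.20136433  0.00837948] 2.2282860501884914
```

Run:
```python
from h import *
I=[]
for n,(u,v) in [("wrist",(200,180)),("scene",(150,20))]:
    p,d=viewer.get_image(n);p=p[:,:,::-1];cv2.imwrite(f"pics/{n}7.png",p)
    I.append(cv2.resize(p[v:v+200,u:u+200],None,fx=2,fy=2,interpolation=cv2.INTER_CUBIC))
cv2.imwrite("pics/c7.png",np.hstack(I))
```

```text
(no output)
```

View pics/c7.png

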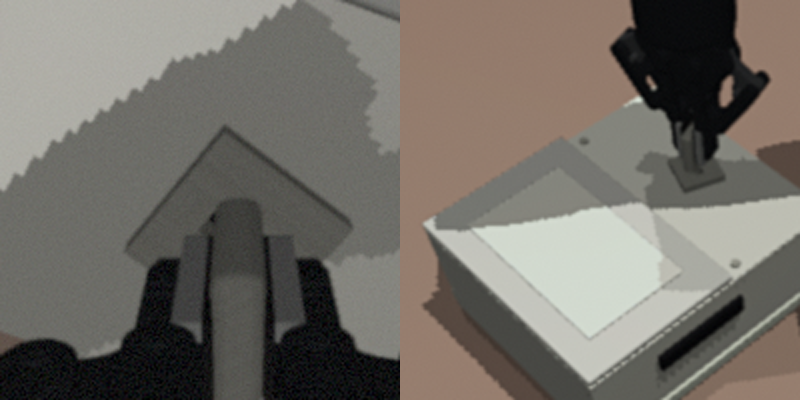

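The key turns with the gripper while the plate stays put, and the lid is still shut. I'm continuing to about 1.33 rad.

```bash
python3 -m pendant '{"fingers":[1,1,1,1,1,1],"travel":[[-0.001,0,0],[-0.002,0,0],[-0.003,0,0],[-0.004,-0.001,0],[-0.005,-0.001,0],[-0.005,-0.001,0]],"twist":[0.027,0.054,0.082,0.11,0.137,0.137]}'
python3 - <<'E'
from h import *
s=arm.state();print(s['ee_pos'],s['ft_force'],s['torque'],s['q'][5])
p,d=viewer.get_image("scene");cv2.imwrite("pics/scene8.png",p[20:220,150:400,::-1])
E
```

```text
t: 14.58
ee_pos: [0.5156, -0.185, 0.1393]
orientation: [[0.137, -0.991, -0.0], [-0.991, -0.137, 0.0], [-0.0, 0.0, -1.0]]
ft_force: [1.0, -0.0, -0.4]
grip_width: 0.0093
[ 0.51564215 -0.18496019  0.13926234] [ 0.99216342 -0.01107863 -0.44129036] [0.15418385 0.00293248 0.05478519] 2.6594658232965114
```

View pics/scene8.png

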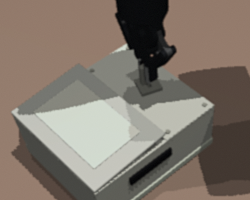

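```bash
python3 -m pendant '{"fingers":[1,1],"travel":[[-0.0005,0,0],[-0.0005,0,0]],"twist":[0.016,0.016]}'
python3 - <<'E'
from h import *
s=arm.state();print(s['ee_pos'],s['ft_force'],s['torque'],s['q'][5])
p,d=viewer.get_image("scene");cv2.imwrite("pics/scene9.png",cv2.resize(p[20:220,150:400,::-1],None,fx=3,fy=3))
D0=np.load("pics/scene0.npy")
for u,v in [(215,105),(235,95),(240,110),(260,130),(280,145),(300,155),(200,150)]: print(u,v,depthpt("scene",u,v,d[v,u]),depthpt("scene",u,v,D0[v,u]))
E
```

```text
t: 14.88
ee_pos: [0.5156, -0.1849, 0.1393]
orientation: [[0.088, -0.996, -0.0], [-0.996, -0.088, 0.0], [-0.0, 0.0, -1.0]]
ft_force: [-0.1, 0.6, 0.3]
grip_width: 0.0089
[ 0.51564359 -0.18491008  0.13926874] [-0.08219254  0.59043485  0.26751268] [0.30329373 0.0395785  0.03298179] 2.7095652616208956
215 105 [ 0.64833318 -0.22065329  0.13791496] [ 0.64201944 -0.2513068   0.10983707]
235 95 [ 0.61334246 -0.21652012  0.14571392] [ 0.60268715 -0.25608037  0.10975837]
240 110 [ 0.62038702 -0.181962    0.14547509] [ 0.60995687 -0.22008299  0.10855569]
260 130 [ 0.61116878 -0.12953597  0.14336019] [ 0.60123455 -0.16030743  0.11015815]
280 145 [ 0.59902102 -0.08574578  0.14472419] [ 0.58750864 -0.11578132  0.1091465 ]
300 155 [ 0.55368847 -0.11673653  0.06372251] [ 0.57002804 -0.08083439  0.10966328]
200 150 [ 0.70247525 -0.16710566  0.11374826] [0.76567658 0.34905474 0.65975396]
```

View pics/scene9.png

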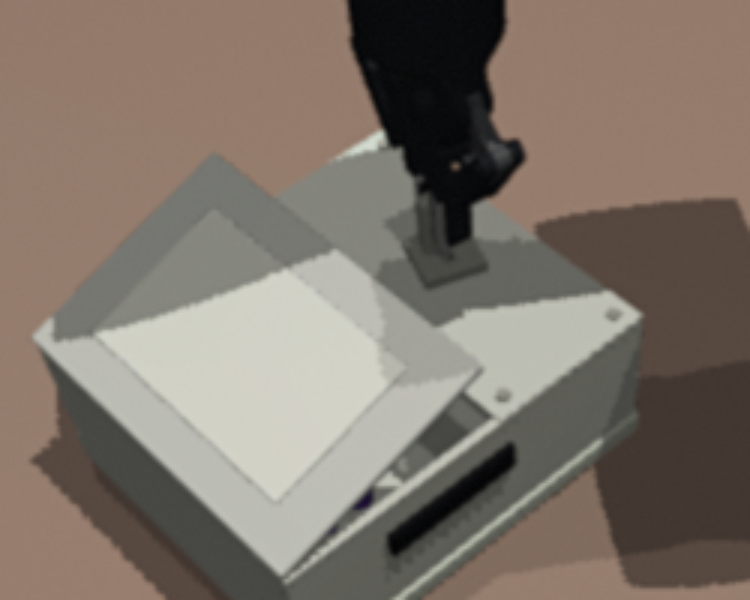

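The lid has popped: its free edge is now at z≈0.145 m, up from 0.110. Next I let go, opening partway and rising straight up.

```bash
python3 -m pendant '{"fingers":[1,0.6,0.5,0.4,0.4,0.4],"travel":[[0,0,0],[0,0,0],[0,0,0],[0,0,0],[0,0,0],[0,0,0]],"twist":[0,0,0,0,0,0]}'
python3 - <<'E'
from h import *
s=arm.state();print(s['ee_pos'],s['ft_force'],s['torque'])
p,d=viewer.get_image("wrist");cv2.imwrite("pics/w10.png",p[:,:,::-1])
E
```

```text
t: 15.68
ee_pos: [0.5157, -0.1851, 0.1393]
orientation: [[0.085, -0.996, 0.0], [-0.996, -0.085, -0.0], [0.0, -0.0, -1.0]]
ft_force: [-0.4, 0.1, -0.3]
grip_width: 0.0254
[ 0.51573755 -0.18505732  0.1393327 ] [-0.41512947  0.09819893 -0.33264375] [ 0.01683641 -0.00409934  0.05818114]
```

View pics/w10.png

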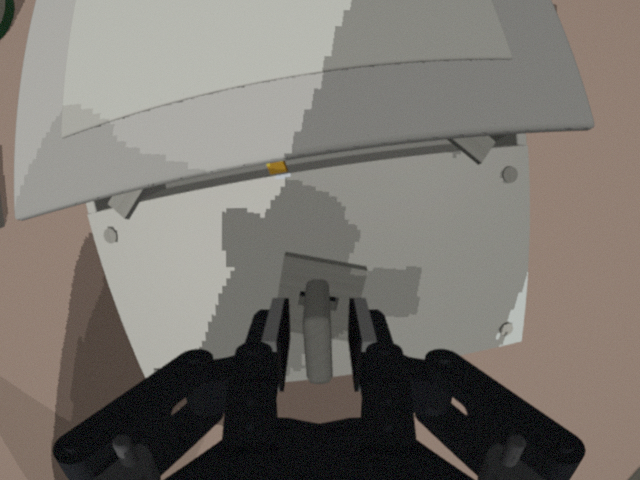

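The jaws are open with a gap on both sides of the bow (317,330), and the lid stands open at the top of the picture. Rising.

```bash
python3 -m pendant '{"fingers":[0.4,0.4,0.4,0.4,0.4,0.4,0.4],"travel":[[0,0,-0.05],[0,0,-0.15],[0,0,-0.35],[0,0,-0.6],[0,0,-0.9],[0,0,-0.9],[0,0,-0.9]],"twist":[0,0,0,0,0,0,0]}'
python3 - <<'E'
from h import *
s=arm.state();print(s['ee_pos'],s['ft_force'])
c=viewer.calibration("wrist");p,d=viewer.get_image("wrist");cv2.imwrite("pics/w11.png",p[:,:,::-1]);np.save("pics/w11c.npy",c,allow_pickle=True)
p,d=viewer.get_image("scene");cv2.imwrite("pics/scene11.png",cv2.resize(p[20:220,150:400,::-1],None,fx=3,fy=3))
for u,v in [(235,95),(240,110)]: print(u,v,depthpt("scene",u,v,d[v,u]))
E
```

```text
t: 16.6
ee_pos: [0.5157, -0.185, 0.2474]
orientation: [[0.085, -0.996, 0.0], [-0.996, -0.085, -0.0], [0.0, -0.0, -1.0]]
ft_force: [0.3, -0.1, 0.8]
grip_width: 0.0256
[ 0.5156997  -0.18501353  0.24735142] [ 0.26040034 -0.08910916  0.79080232]
235 95 [ 0.61393814 -0.21430854  0.14772399]
240 110 [ 0.62014146 -0.18285947  0.14460591]
```

View pics/w11.png

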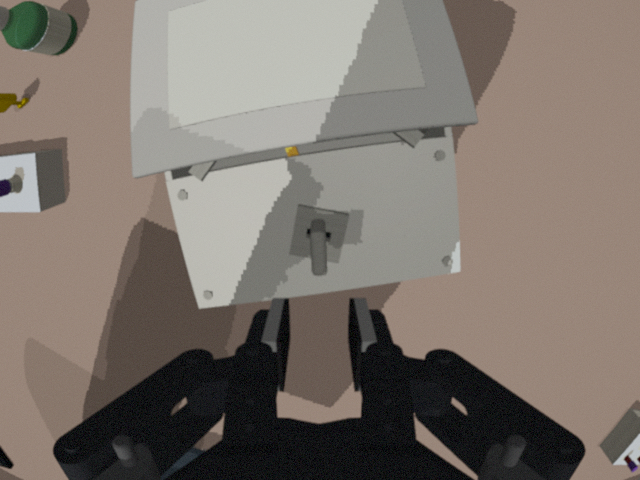

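View pics/scene11.png

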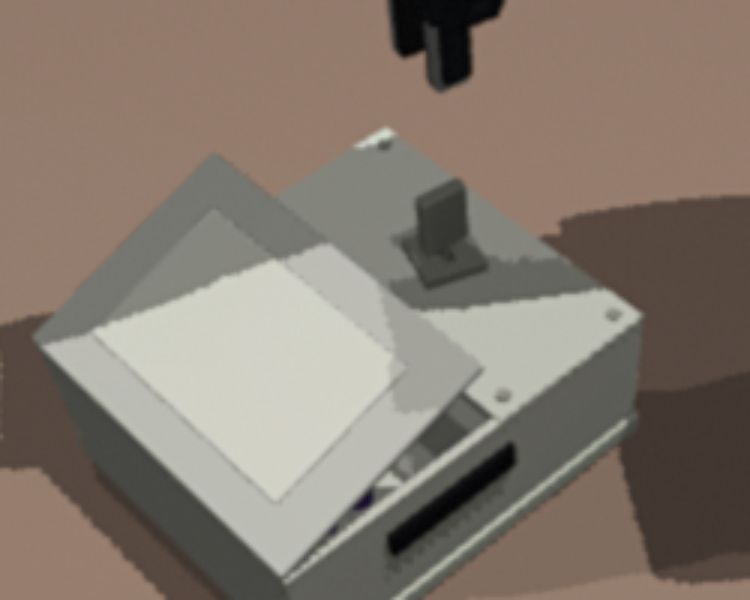

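The key stands upright and turned in the lock with the jaws well clear, and the lid is up.

```bash
python3 -c "
from rig import arm,ticket
s=arm.state();print(s['t'],s['ft_force']);print(ticket.hand_in())"
```

```text
16.7 [-0.05220383  0.24982018 -0.04592555]
the job is handed in; nothing more can be done
None
```

The job is done and handed in at t = 16.7 s. The steel key is turned in the lock and let go, and the lid is up. Handing in gives no verdict.

- **Pick and insert:** I took the key from the middle rack hole. In the wrist camera, key and keyway agreed to about 0.3 mm. I lowered the key in small steps with almost no force and felt the slot floor at the expected height, with about 2 N, so the tip was about 23 mm down.
- **Turn:** I turned the key clockwise about its own axis by about 1.38 rad, measured at the gripper. The highest wrist force I read during the turn was about 3 N.
- **Last checks:** Depth readings put the lid's free edge at about 0.145 m, against 0.110 m when shut. The key stands upright in the lock, and the gripper is about 108 mm above where it let go, touching nothing. The wrist force is near zero.
- **Not measured or disagreed:**
    - I could not read the plug angle directly. It follows from the gripper's turn less the key's play, and from the lid having popped.
    - The scene camera's coarse tip estimate was several millimetres off the wrist camera's. I used the wrist camera, and the insertion met no resistance.
    - I did not re-measure the tubes and bottle at the end. The gripper never came near the bottle and stayed clear of the tubes. Pictures taken after the lift, and again over the lock, showed them in place.

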